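# Add a slotted weight to the dead-weight press

### The arm

A 6-joint arm with a two-finger parallel gripper is mounted at the origin on a cart in front of the work surface, level with it; the furniture and walls round the work are solid. World frame = base frame: x ahead of the robot, y to its left, z up, the work surface at z = 0. Lengths are in m, angles in rad, forces in N, time in s.
With the tool pointing down it reaches from about 0.375 to 0.975 m from the base axis. Payload 3.8 kg.
Tool frame: the origin (TCP) lies at the very end of the fingers, on their centre line; the grasp point (between the pads) lies 19 mm behind it; z points along the fingers, y is the line along which they close (so a half turn about z gives the same grasp; the last joint's range is limited). The gripper opens to 85 mm and grips with 20 to 120 N. Pads are 22 mm wide; open, the fingers measure 114 mm over their backs; the gripper's body (76 mm by 85 mm) begins 54 mm behind the grasp point. The pads swing forward as they close: fully open they stand 13 mm farther back than shut.
Start: joints at [1.305, 0.264, 1.604, -0, 1.274, -0.037], TCP at [0.153, 0.657, 0.231] pointing down, gripper open.
Joint ranges: [-2.63, 2.63], [-0.94, 2.18], [0.31, 2.57], [-1.31, 4.45], [0, 2.66], [-2.55, 2.55]. Speed limits (rad/s): [2.57, 2.57, 3.14, 3.14, 3.14, 3.14].

### API

Orientations are given as a rotation vector (axis times angle).
In Python, from workcell import read_state, read_camera, calibration, finish_job gives the robot as it stands.
- The arm moves only by the tool step_arm, never from a script. Its argument "commands" is a list of rows, each an object of numbers: "fingers": the gripper's target within -1 to 1 (shut at 1, half-way at 0, fully open at -1); "dx", "dy", "dz": the shift along the tool's x, y, z in m; "roll": the turn about the tool's z in degrees. In form: [{"fingers": .., "dx": .., "dy": .., "dz": .., "roll": ..}, ...]. A call has 1 to 8 rows; each row is the pose to reach, as a shift and turn from the pose commanded when the call began, along the tool's axes at that moment; what a row does not reach only later rows make up. A row lasts 1/8 s, in which the tool goes at most 62.5 mm and 10.7 degrees, less where a joint would pass 70% of its speed; a pose out of reach is approached as far as the arm can. A call with a gripper value outside its range is refused whole. The fingers move at their own pace and stop on an object; "squeeze" is the grip in N (left out, the last holds). Time passes only in rows, so rows that repeat a pose let the fingers close. It gives the time, the measured TCP pose, the force, the opening and the grip force at its end, in the units of the state.
- read_state(): the state, without advancing time (a new reading comes with each control period).
- read_camera(name): name is "side" or "top" or "wrist"; returns (picture, depth): 400x640x3 uint8, blue, green, red; 400x640 float32, m along the optical axis (not along the pixel's ray), 0 where there is no reading.
- calibration(name): a dict with "intrinsics" (3x3 intrinsics, pixels), "k1" (the pictures are not rectified: a ray, as slopes to the right and down, at radius r is drawn at 1 + k1 r^2 times it, then the intrinsics apply), "world_to_cam" (4x4, takes a point from world to camera coordinates). Camera axes: x right, y up, looking along -z (the intrinsics and any distortion apply to the point x, -y, -z); pixel columns grow to the right and rows downward; lengths in m; the calibration is good to about 2 mm. A picture is of the moment at which its call begins: read the wrist's pose just before it. calibration takes no time and is no camera call; for the wrist camera it gives the pose at the moment of the call.
- finish_job(): hands the job in; it is judged then, once.
The state is a dict: "time": time; "q": joint angles; "joint_vel": joint speeds; "joint_torque": joint torques, N m; "tool_pos": TCP position; "tcp_rot": TCP orientation; "wrist_force": force on the tool from outside, world axes, zero at the start; "torque": the same for the moment, N m; "width": opening from 0.0 (shut) to 1.0 (fully open); "grip_force": force on a finger pad.
Only numpy, scipy, OpenCV 4.12 (cv2) and the standard library are available. Lean on these libraries where they do the work, as an engineer would, in place of code of your own. Each camera call takes 0.05 s, during which the arm holds its last target. There are 200 camera calls.

### The job

The plaster cast under the dead-weight press needs more load. Slide the blue slotted weight along its loading shelf, without lifting it off, until the stem sits at the bottom of its slot and it lies flat on the dark weight; then turn it on the stem until its slot points the opposite way from the dark weight's slot, so that the pair cannot slip off. Leave the dark weight on the stem and leave the red-capped bottle and the wax carton alone.

Things in the scene. Friction and masses are not known exactly. Their poses are not given: they have to be found in the camera images.
- press: Bench dead-weight press, fixed, grey base plate 285 x 140 mm. Origin on the worktop under the stem, z up; its x axis is the loading direction, level, from the loading shelf towards the stem. A steel pan (104 mm across, top 85 mm up) carries the weights. Nothing on the press rises over 115 mm except the stem and the weights.
- stem_seat (a point): Point on the stem's axis at the top of the pan, 85 mm above the worktop. The stem is a smooth fixed upright steel rod, 10 mm thick, its top 163 mm above the worktop.
- shelf_mid (a point): Middle of the top of the aluminium loading shelf, 105 mm above the worktop (2 mm higher than the dark weight's top), 142.5 mm from the stem axis on press -x. The deck is 165 mm long along press x, its end towards the stem open. Side rails (inner faces 116 mm apart, 10 mm high) leave the blue weight 3 mm play each side; a 9 mm high stop closes the far end.
- new_centre (a point): Centre (half-way up) of the blue slotted weight: steel disc 110 mm across, 18 mm thick, about 0.5 kg, loose, flat on the shelf. Slot 15 mm wide, along disc +x from the rim to just past the centre, mouth flared to 34 mm; fully home it centres on the stem within 2.5 mm. At the start the slot points up to 0.6 rad aside from the loading direction. Height 114 mm on the shelf, 112 mm on the dark weight.
- new_mouth (a point): Middle of the slot mouth of the blue weight, on its rim, 55 mm from its centre along its +x axis.
- knob_mid (a point): Half-way up the upright round brass knob, 20 mm across and 26 mm tall, fixed on top of the blue weight, 42 mm from its centre on the side away from the slot (disc -x). The weight can be pushed and turned by it; the polished discs and shelf slide easily on one another (friction about 0.3).
- lower_centre (a point): Centre (half-way up) of the dark steel slotted weight already on the stem, lying on the pan: same disc and slot as the blue one but no knob, about 0.7 kg, loose, top 103 mm above the worktop. Its slot runs along its own +x axis.
- lower_mouth (a point): Middle of the slot mouth of the dark weight, on its rim, 55 mm from its centre along its +x axis.
- red_cap_bottle: Small white bottle with a red cap, 34 mm across and 75 mm tall, loose, standing beside the press; origin at its foot. To be left alone.
- wax_carton: Flat carton of wax sheets, 62 x 100 x 24 mm, loose, lying beside the press; origin under its centre. To be left alone.

How it is judged:
By the outcome, as a careful person would: the job done as asked, in the order asked, and still so for the second after the job is handed in, with the robot touching nothing.
It also fails if it takes over 61 s, if anything falls off the work surface, if the arm or the gripper's body presses on something with over 40 N, if the wrist force passes 120 N, or if a joint passes its speed limit or range.

## Working session

There is one attempt and no reset: what is moved stays moved. The work goes in short steps, Python scripts to look and compute and a tool call to move; the robot and the scene stay as the last step left them, time stands still between calls to the robot, and variables do not carry over. Pictures are saved under pics/ and viewed, at most 13 in all, crops included, and the job is handed in when it is done.

Besides the shell and the picture viewer there is one more tool, called after "Call:" as a command line: name --argument value ..., lists and objects as JSON in quotes. step_arm: Moves the arm, as the interface text tells. Its arguments: {"type":"object","properties":{"commands":{"type":"array","items":{"type":"object","properties":{"fingers":{"type":"number"},"dx":{"type":"number"},"dy":{"type":"number"},"dz":{"type":"number"},"roll":{"type":"number"}}}},"squeeze":{"type":"number"}},"required":["commands"]}

```bash
ls; mkdir -p pics; cat > h.py <<'E'
import numpy as np, cv2
from workcell import *
def proj_inv(cal,px,z=None,depth=None):
    K=np.array(cal["intrinsics"]);k=cal["k1"];T=np.array(cal["world_to_cam"])
    px=np.atleast_2d(px).astype(float)
    u=cv2.undistortPoints(px.reshape(-1,1,2),K,np.array([k,0,0,0,0.])).reshape(-1,2)
    d=np.c_[u[:,0],-u[:,1],-np.ones(len(u))]
    R=T[:3,:3];o=-R.T@T[:3,3];dw=d@R
    if depth is not None: return o+dw*np.asarray(depth).reshape(-1,1)
    return o+dw*((z-o[2])/dw[:,2])[:,None]
E
python3 - <<'E'
from h import *
s=read_state();print(s)
for n in("top","side","wrist"):
    c=calibration(n);im,d=read_camera(n);cv2.imwrite(f"pics/{n}0.png",im);np.savez(f"pics/{n}0.npz",im=im,d=d,**{k:np.array(v) for k,v in c.items()})
    T=np.array(c["world_to_cam"]);print(n,-T[:3,:3].T@T[:3,3],c["intrinsics"],c["k1"])
E
```

```text
pics
{'time': 0.0, 'q': array([ 1.30504810e+00,  2.64779117e-01,  1.60539990e+00,  4.31060266e-05,
        1.27370950e+00, -3.68878800e-02]), 'joint_vel': array([ 0.00139695, -0.00115925, -0.00089238, -0.0005099 , -0.00050944,
        0.00019044]), 'joint_torque': array([ 5.71934579e-04, -5.15117025e+01, -3.67313111e+01,  2.99169713e-06,
        1.29855762e-02, -5.99078803e-06]), 'tool_pos': array([0.1529191 , 0.6566826 , 0.22993056]), 'tcp_rot': array([-0.35868432, -3.12065811,  0.00355493]), 'wrist_force': array([ 0.48982609, -0.63338862,  0.82968699]), 'torque': array([-0.01348174,  0.06235561,  0.03737662]), 'grip_force': 0.0, 'width': 1.002462699591641}
top [ 0.36317279 -0.1330411   0.93539249] [[365.61795581   0.         318.15411094]
 [  0.         365.61795581 199.97585656]
 [  0.           0.           1.        ]] -0.07005643440260606
side [ 0.24548528 -0.68739246  0.62676799] [[427.92975197   0.         319.3503868 ]
 [  0.         427.92975197 195.15282421]
 [  0.           0.           1.        ]] 0.019003038397681055
wrist [0.07257125 0.67497311 0.37308819] [[294.74882013   0.         318.21223653]
 [  0.         294.74882013 200.42618855]
 [  0.           0.           1.        ]] -0.01494691210813891
```

View pics/top0.png

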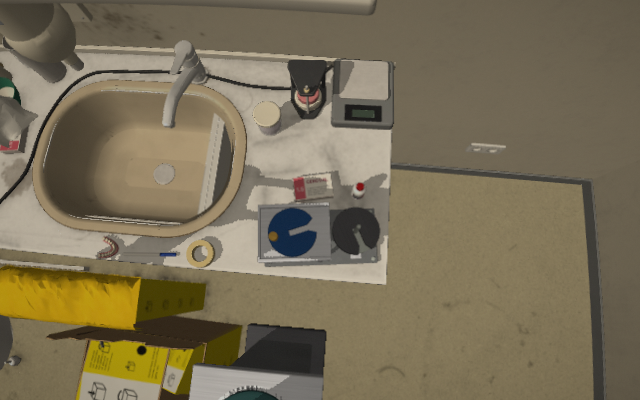

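View pics/side0.png

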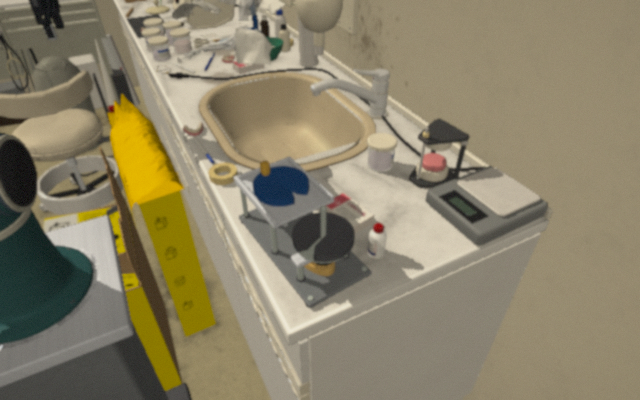

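The top view shows the blue disc at about (292,232) with its knob at (273,236) and its slot to the right. The dark disc is at (355,231) with its slot down-right, and the bottle is at (359,188) with the carton at (316,187). The side view confirms the same layout.

```bash
cat >> h.py <<'E'
def big(m):
    n,l,st,c=cv2.connectedComponentsWithStats(m.astype(np.uint8));i=1+np.argmax(st[1:,4]);return l==i
def disc(cal,m,z):
    """centre by min enclosing circle of the rim seen, in world at plane z"""
    cs,_=cv2.findContours(m.astype(np.uint8),cv2.RETR_EXTERNAL,cv2.CHAIN_APPROX_NONE)
    c=max(cs,key=cv2.contourArea).reshape(-1,2)
    w=proj_inv(cal,c,z)[:,:2];(x,y),r=cv2.minEnclosingCircle((w*1000).astype(np.float32))
    return np.array([x,y]),r,w*1000
def slotdir(c,w):
    # rim contour radius by angle: the gap where radius < 45 mm
    e=w-c;a=np.arctan2(e[:,1],e[:,0]);r=np.hypot(*e.T);g=r<42
    return np.arctan2(np.sin(a[g]).mean(),np.cos(a[g]).mean()),r[g].min() if g.any() else None
E
python3 - <<'E'
from h import *
f=np.load("pics/top0.npz");im,d=f["im"],f["d"];cal={k:f[k] if k!="k1" else float(f[k]) for k in("intrinsics","k1","world_to_cam")}
hsv=cv2.cvtColor(im,cv2.COLOR_BGR2HSV)
roi=np.zeros(d.shape,bool);roi[170:275,250:395]=1
H,S,V=cv2.split(hsv)
blue=big(roi&(H>95)&(H<125)&(S>120));print("blue px",blue.sum())
c,r,w=disc(cal,blue,.123);print("blue",c,r,slotdir(c,w))
br=big(roi&(H>12)&(H<30)&(S>110)&(np.arange(640)[None]<300));ys,xs=np.nonzero(br);k=proj_inv(cal,[[xs.mean(),ys.mean()]],.149)[0]*1000;print("knob top",k,len(xs),xs.mean(),ys.mean(),"dir",np.arctan2(*(c-k[:2])[::-1]))
dark=big(roi&(V<75)&(S<90)&(np.arange(640)[None]>328));print("dark",dark.sum())
c2,r2,w2=disc(cal,dark,.103);print("dark",c2,r2,slotdir(c2,w2))
print(proj_inv(cal,[[259,206],[378,208],[259,262],[377,262]],.0)*1000)
# heights by depth
for m,n in((blue,"blue"),(dark,"dark"),(br,"knob")):
    ys,xs=np.nonzero(m);P=proj_inv(cal,np.c_[xs,ys],depth=d[m]);print(n,np.median(P,0))
ys,xs=np.nonzero(roi);P=proj_inv(cal,np.c_[xs,ys],depth=d[roi])
st=P[(P[:,2]>.145)];print("high",np.c_[st*1000,xs[P[:,2]>.145],ys[P[:,2]>.145]].astype(int)[:40])
red=roi&((H<8)|(H>172))&(S>130)&(V>80);n,l,s_,cc=cv2.connectedComponentsWithStats(red.astype(np.uint8));print([(proj_inv(cal,[x],.075)[0]*1000).astype(int).tolist() for x,q in zip(cc[1:],s_[1:]) if q[4]>15])
cv2.imwrite("pics/c0.png",cv2.resize(im[165:275,245:400],None,fx=5,fy=5,interpolation=cv2.INTER_CUBIC))
E
```

```text
blue px 1471
blue [476.46502686 -61.42366409] 53.87167739868164 (np.float64(-1.142406753740945), np.float64(7.572210666563767))
knob top [460.2706894  -23.70239219 149.        ] 66 272.8484848484849 236.06060606060606 dir -1.1652758572946582
dark 1793
dark [ 493.9493103  -196.66722107] 69.20535278320312 (np.float64(-2.2793082041135406), np.float64(8.104886833266672))
[[ 554.53439285   41.93723351    0.        ]
 [ 574.13223234 -269.50098068    0.        ]
 [ 409.88126771   25.07200161    0.        ]
 [ 433.99691196 -273.3216782     0.        ]]
blue [ 0.47348436 -0.05968861  0.12308679]
dark [ 0.49938265 -0.19726659  0.10273619]
knob [ 0.46020431 -0.02353154  0.14803702]
high [[ 363 -133  935  345  174]
 [ 363 -133  935  279  181]
 [ 363 -133  935  319  181]
 [ 363 -133  935  306  182]
 [ 363 -133  935  318  183]
 [ 363 -133  935  325  183]
 [ 363 -133  935  317  185]
 [ 363 -133  935  269  186]
 [ 363 -133  935  342  187]
 [ 363 -133  935  311  188]
 [ 363 -133  935  310  189]
 [ 363 -133  935  253  191]
 [ 363 -133  935  366  191]
 [ 363 -133  935  374  192]
 [ 363 -133  935  320  193]
 [ 363 -133  935  348  199]
 [ 363 -133  935  267  202]
 [ 363 -133  935  346  203]
 [ 363 -133  935  357  204]
 [ 363 -133  935  390  210]
 [ 363 -133  935  363  214]
 [ 363 -133  935  282  215]
 [ 499 -202  159  357  224]
 [ 498 -204  163  358  224]
 [ 498 -206  163  359  224]
 [ 499 -208  161  360  224]
 [ 363 -133  935  375  224]
 [ 496 -202  163  357  225]
 [ 496 -204  163  358  225]
 [ 497 -206  161  359  225]
 [ 496 -208  163  360  225]
 [ 496 -201  151  356  226]
 [ 494 -202  160  357  226]
 [ 494 -204  164  358  226]
 [ 494 -206  163  359  226]
 [ 495 -209  162  360  226]
 [ 495 -202  145  356  227]
 [ 493 -203  158  357  227]
 [ 492 -204  162  358  227]
 [ 493 -207  159  359  227]]
[[591, -63, 74], [607, -211, 74]]
```

View pics/c0.png

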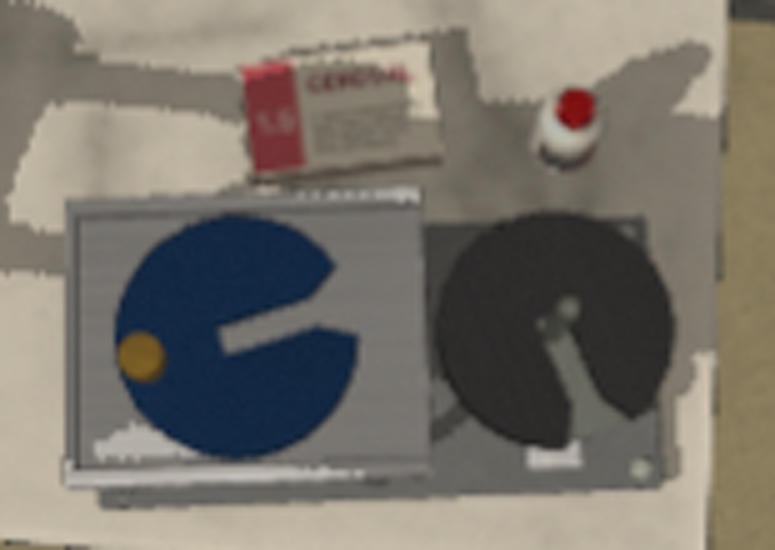

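```bash
cat > m1.py <<'E'
from h import *
f=np.load("pics/top0.npz");im,d=f["im"],f["d"];cal={k:f[k] if k!="k1" else float(f[k]) for k in("intrinsics","k1","world_to_cam")}
p=np.array([[65,200],[420,188],[65,487],[428,470]])/5+[245,165]
P=proj_inv(cal,p,.115)*1000;print(P)
for a,b in((0,1),(2,3),(2,0)):
    v=P[b]-P[a];print(np.hypot(*v[:2]),np.arctan2(v[1],v[0]))
H,S,V=cv2.split(cv2.cvtColor(im,cv2.COLOR_BGR2HSV))
roi=np.zeros(d.shape,bool);roi[200:262,325:385]=1
dark=big(cv2.morphologyEx((roi&(V<60)&(S<90)).astype(np.uint8),cv2.MORPH_OPEN,np.ones((5,5))))
Q=proj_inv(cal,np.c_[np.nonzero(dark)[::-1]],depth=d[dark]);print(dark.sum(),np.median(Q,0))
c,r,w=disc(cal,dark,.103);print("dark",c,r,slotdir(c,w))
st=P2=proj_inv(cal,np.c_[np.nonzero(roi)[::-1]],depth=d[roi]);k=(st[:,2]>.158)&(st[:,2]<.17);print("stem",k.sum(),np.median(st[k],0)*1000,st[k].min(0)*1000,st[k].max(0)*1000)
# mouth corners of dark
m=np.array([[567,450],[632,418]])/5+[245,165];q=proj_inv(cal,m,.103)[:,:2]*1000;print(q,q.mean(0)-c,np.arctan2(*(q.mean(0)-c)[::-1]))
# carton and bottle corners
print(proj_inv(cal,np.array([[243,70],[440,40],[440,160],[255,185],[248,175]])/5+[245,165],.024)*1000)
E
python3 m1.py
```

```text
[[ 533.16564979   23.00897886  115.        ]
 [ 551.90013928 -139.57373785  115.        ]
 [ 403.07209741    7.76001229  115.        ]
 [ 423.81666487 -152.69070219  115.        ]]
163.6585496369068 -1.4560718039211813
161.78618253025024 -1.4422202326708997
130.984210311331 0.1166829481986808
1548 [ 0.4982745  -0.19884163  0.10294565]
dark [ 494.79794312 -204.53712463] 56.05093002319336 (np.float64(-2.472910500668065), np.float64(5.5488396407750304))
stem 16 [ 495.83942889 -205.75034894  162.47861206] [ 492.59339588 -209.20016357  158.77048147] [ 499.50898901 -202.46158184  164.70264047]
[[ 438.63686365 -215.05553984]
 [ 455.39392471 -243.7219087 ]] [-47.78254894 -24.85159963] -2.6619963637155233
[[ 628.22221376  -43.96653223   24.        ]
 [ 652.62835567 -144.84833348   24.        ]
 [ 588.35524758 -149.44000066   24.        ]
 [ 567.65666369  -56.00909264   24.        ]
 [ 572.60627942  -51.93203282   24.        ]]
```

Call:
step_arm --commands '[{"fingers": -0.3, "dx": -0.453, "dy": -0.594, "dz": -0.04, "roll": 81}, {"fingers": -0.3, "dx": -0.453, "dy": -0.594, "dz": -0.04, "roll": 81}, {"fingers": -0.3, "dx": -0.453, "dy": -0.594, "dz": -0.04, "roll": 81}, {"fingers": -0.3, "dx": -0.453, "dy": -0.594, "dz": -0.04, "roll": 81}, {"fingers": -0.3, "dx": -0.453, "dy": -0.594, "dz": -0.04, "roll": 81}, {"fingers": -0.3, "dx": -0.453, "dy": -0.594, "dz": -0.04, "roll": 81}, {"fingers": -0.3, "dx": -0.453, "dy": -0.594, "dz": -0.04, "roll": 81}, {"fingers": -0.3, "dx": -0.453, "dy": -0.594, "dz": -0.04, "roll": 81}]'

```text
time: 1.15
tool_pos: [0.3582, 0.2002, 0.2581]
tcp_rot: [2.303, 2.136, 0.001]
wrist_force: [0.8, -0.2, 0.3]
width: 0.649
grip_force: 0.0
```

```bash
cat >> h.py <<'E'
from scipy.spatial.transform import Rotation as Ro
def move(x,y,z,yang=None):
    """shift in tool axes (mm) and roll (deg) to world target mm, tool-y heading yang"""
    s=read_state();R=Ro.from_rotvec(s["tcp_rot"]).as_matrix();p=np.array(s["tool_pos"])*1000
    a=np.arctan2(R[1,1],R[0,1]);dl=R.T@(np.array([x,y,z])-p)
    ro=None if yang is None else round(np.degrees(-((yang-a+np.pi)%(2*np.pi)-np.pi)),1)
    print("t",round(s["time"],2),"tcp",p.round(1),"tilt",R[:,2].round(3),"yang",round(a,3),"q",s["q"].round(2),"F",s["wrist_force"].round(1),"w",round(s["width"],3),"-> d",dl.round(1),"roll",ro)
E
python3 -c "
from h import *
move(460,-24,230,-0.08)"
```

```text
t 1.15 tcp [358.2 200.2 258.1] tilt [ 0.001  0.    -1.   ] yang -0.075 q [ 0.45 -0.28  2.09 -0.    1.33  0.52] F [ 0.8 -0.2  0.3] w 0.649 -> d [-215.9  118.4   28.2] roll 0.3
```

Call:
step_arm --commands '[{"dx": -0.255, "dy": 0.13, "dz": 0.0}, {"dx": -0.255, "dy": 0.13, "dz": 0.0}, {"dx": -0.255, "dy": 0.13, "dz": 0.0}, {"dx": -0.255, "dy": 0.13, "dz": 0.0}, {"dx": -0.255, "dy": 0.13, "dz": 0.0}, {"dx": -0.255, "dy": 0.13, "dz": 0.0}, {"dx": -0.255, "dy": 0.13, "dz": 0.0}]'

```text
invalid input
```

```bash
cat >> h.py <<'E'
def shot(name,tag):
    c=calibration(name);im,d=read_camera(name);cv2.imwrite(f"pics/{tag}.png",im);np.savez(f"pics/{tag}.npz",im=im,d=d,**{k:np.array(v) for k,v in c.items()});return load(tag)
def load(tag):
    f=np.load(f"pics/{tag}.npz");return {k:f[k] if k!="k1" else float(f[k]) for k in("intrinsics","k1","world_to_cam")},f["im"],f["d"]
E
python3 -c "
from h import *
move(460,-24,230,-0.08)
shot('wrist','w1')"
```

```text
t 1.15 tcp [358.2 200.2 258.1] tilt [ 0.001  0.    -1.   ] yang -0.075 q [ 0.45 -0.28  2.09 -0.    1.33  0.52] F [ 0.8 -0.2  0.3] w 0.649 -> d [-215.9  118.4   28.2] roll 0.3
```

View pics/w1.png

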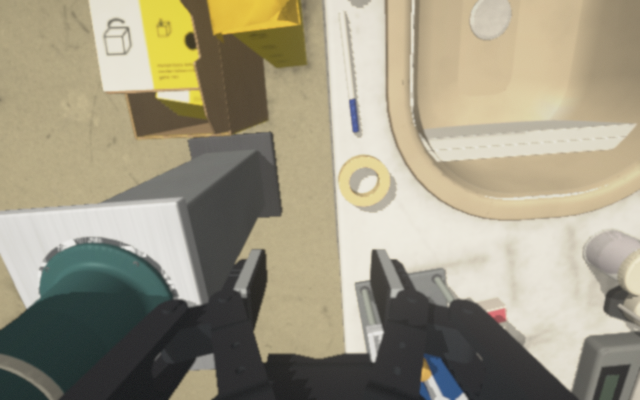

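The move was refused because every row needs all five fields. The picture was taken short of the press, with the shelf edge at (400,280), so I'm repeating the move.

Call:
step_arm --commands '[{"fingers": -0.3, "dx": -0.19, "dy": 0.1, "dz": 0.0, "roll": 0}, {"fingers": -0.3, "dx": -0.19, "dy": 0.1, "dz": 0.0, "roll": 0}, {"fingers": -0.3, "dx": -0.19, "dy": 0.1, "dz": 0.0, "roll": 0}, {"fingers": -0.3, "dx": -0.19, "dy": 0.1, "dz": 0.0, "roll": 0}, {"fingers": -0.3, "dx": -0.19, "dy": 0.1, "dz": 0.0, "roll": 0}, {"fingers": -0.3, "dx": -0.19, "dy": 0.1, "dz": 0.0, "roll": 0}]'

```text
time: 1.95
tool_pos: [0.4436, 0.0061, 0.2577]
tcp_rot: [-2.299, -2.14, 0.0]
wrist_force: [0.0, -0.0, 0.6]
width: 0.65
grip_force: 0.0
```

```bash
cat > m2.py <<'E'
from h import *
move(460,-24,230,-0.08)
cal,im,d=shot('wrist','w2')
H,S,V=cv2.split(cv2.cvtColor(im,cv2.COLOR_BGR2HSV))
blue=big((H>95)&(H<125)&(S>110)&(V>20));print(blue.sum(),np.argwhere(blue).min(0),np.argwhere(blue).max(0))
c,r,w=disc(cal,blue,.123);print("blue",c,r,slotdir(c,w))
k=(H>12)&(H<30)&(S>100);k=k&(cv2.dilate(blue.astype(np.uint8),np.ones((25,25)))>0);k=big(k)
ys,xs=np.nonzero(k);P=proj_inv(cal,np.c_[xs,ys],depth=d[k]);t=P[P[:,2]>.145];print("knob",len(xs),len(t),t.mean(0)*1000,(t.max(0)-t.min(0))*1000)
E
python3 m2.py
```

```text
t 1.95 tcp [443.6   6.1 257.7] tilt [-0.001  0.001 -1.   ] yang -0.072 q [-0.04 -0.2   2.04  0.    1.31  0.03] F [ 0.  -0.   0.6] w 0.65 -> d [-28.9  18.6  27.7] roll 0.5
5244 [197 305] [290 405]
blue [476.76779175 -59.44678879] 54.720947265625 (np.float64(-0.6143870209876605), np.float64(6.50687475927462))
knob 397 316 [461.77445328 -21.80953963 148.56656071] [17.89928475 17.84174581  5.7690937 ]
```

View pics/w2.png

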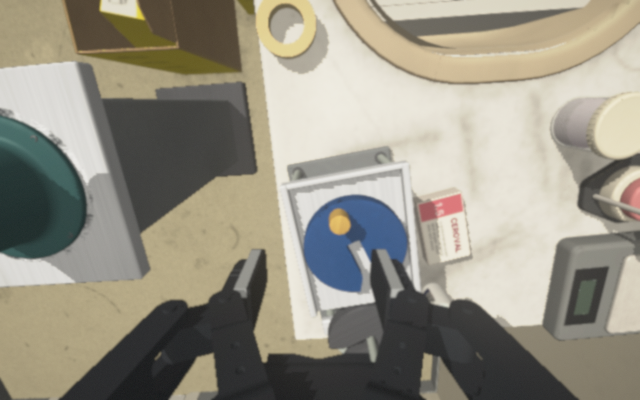

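The wrist view shows the knob at (340,222) and the blue disc at (356,243). Both agree with the top view to within 2 mm, so I'm going down over the knob.

Call:
step_arm --commands '[{"fingers": -0.3, "dx": -0.0275, "dy": 0.0194, "dz": 0.04, "roll": 0}, {"fingers": -0.3, "dx": -0.0275, "dy": 0.0194, "dz": 0.08, "roll": 0}, {"fingers": -0.3, "dx": -0.0275, "dy": 0.0194, "dz": 0.11, "roll": 0}, {"fingers": -0.3, "dx": -0.0275, "dy": 0.0194, "dz": 0.128, "roll": 0}, {"fingers": -0.3, "dx": -0.0275, "dy": 0.0194, "dz": 0.128, "roll": 0}]'

```text
time: 2.62
tool_pos: [0.4596, -0.0219, 0.1284]
tcp_rot: [-2.295, -2.141, 0.004]
wrist_force: [-0.9, -0.8, 0.2]
width: 0.646
grip_force: 0.0
```

Call:
step_arm --commands '[{"fingers": 1, "dx": 0, "dy": 0, "dz": 0, "roll": 0}, {"fingers": 1, "dx": 0, "dy": 0, "dz": 0, "roll": 0}, {"fingers": 1, "dx": 0, "dy": 0, "dz": 0, "roll": 0}, {"fingers": 1, "dx": 0, "dy": 0, "dz": 0, "roll": 0}, {"fingers": 1, "dx": 0, "dy": 0, "dz": 0, "roll": 0}]' --squeeze 30

```text
time: 3.25
tool_pos: [0.4625, -0.0232, 0.1315]
tcp_rot: [2.299, 2.139, 0.004]
wrist_force: [-1.6, 3.0, 6.3]
width: 0.217
grip_force: 29.9
```

```bash
python3 -c "
from h import *
move(461,-24,128)
shot('top','t2')
cal,im,d=load('t2');m=(lambda h:(h[...,0]>95)&(h[...,0]<125)&(h[...,1]>120))(cv2.cvtColor(im,cv2.COLOR_BGR2HSV));m[:170]=0;m[275:]=0;m[:,:250]=0;m[:,395:]=0
b=big(m);c,r,w=disc(cal,b,.123);print(b.sum(),c,r,slotdir(c,w))
cv2.imwrite('pics/c2.png',cv2.resize(im[165:275,245:400],None,fx=5,fy=5,interpolation=cv2.INTER_CUBIC))
"
```

```text
t 3.25 tcp [462.5 -23.2 131.5] tilt [ 0.003  0.001 -1.   ] yang -0.072 q [-0.1  -0.06  2.15  0.    1.05 -0.03] F [-1.6  3.   6.3] w 0.217 -> d [-0.9 -1.5  3.5] roll None
1023 [477.38433838 -61.54533386] 53.979583740234375 (np.float64(-0.1413959531280204), np.float64(7.720367298107145))
```

View pics/c2.png

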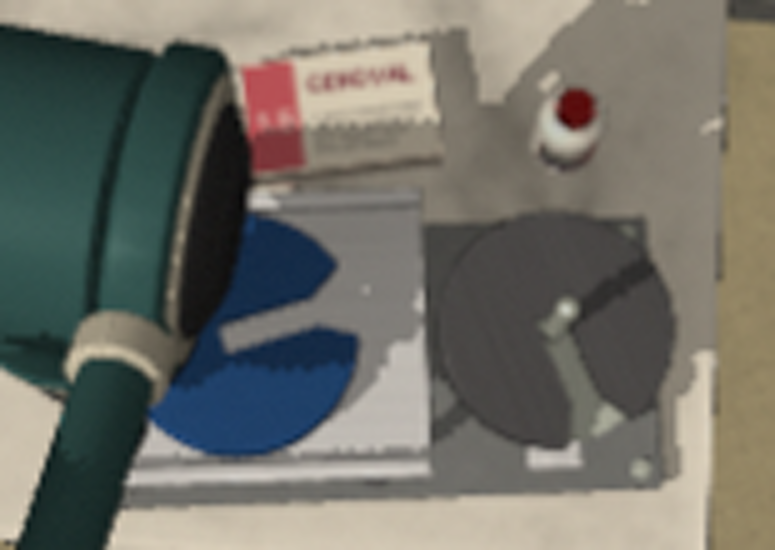

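The closed fingers hold the knob: 0.217 × 85 mm = 18 mm opening at 30 N. In the top crop the slot runs from (227,340) to its mouth at (345,297). Next I'll turn the disc on the shelf to face the stem and ease the light downward pressure.

Call:
step_arm --commands '[{"fingers": 1, "dx": 0.0, "dy": 0.0, "dz": -0.002, "roll": 0}, {"fingers": 1, "dx": 0.0015, "dy": 0.0035, "dz": -0.002, "roll": 5}, {"fingers": 1, "dx": 0.003, "dy": 0.007, "dz": -0.002, "roll": 10}, {"fingers": 1, "dx": 0.004, "dy": 0.0105, "dz": -0.002, "roll": 15}, {"fingers": 1, "dx": 0.004, "dy": 0.0105, "dz": -0.002, "roll": 15}, {"fingers": 1, "dx": 0.004, "dy": 0.0105, "dz": -0.002, "roll": 15}]'

```text
time: 4.05
tool_pos: [0.4718, -0.0203, 0.1316]
tcp_rot: [-2.558, -1.824, 0.001]
wrist_force: [0.5, -0.2, -2.9]
width: 0.219
grip_force: 29.5
```

```bash
python3 -c "
from h import *
move(491,-163.8,130,-0.334)
shot('top','t3')
cal,im,d=load('t3');h=cv2.cvtColor(im,cv2.COLOR_BGR2HSV);m=(h[...,0]>95)&(h[...,0]<125)&(h[...,1]>120);m[:170]=0;m[275:]=0;m[:,:250]=0;m[:,395:]=0
b=big(m);c,r,w=disc(cal,b,.123);print(b.sum(),c,r)
a=cv2.resize(im[165:275,245:400],None,fx=5,fy=5,interpolation=cv2.INTER_CUBIC);cv2.imwrite('pics/c3.png',a)
cal,im,d=load('w2')
P=proj_inv(cal,[[285,187],[317,312],[406,165],[418,285]],.115)*1000;print(P)
"
```

```text
t 4.05 tcp [471.8 -20.3 131.6] tilt [-0.001 -0.    -1.   ] yang -0.332 q [-0.1  -0.03  2.13 -0.    1.05  0.24] F [ 0.5 -0.2 -2.9] w 0.219 -> d [-129.4   65.     1.6] roll 0.1
1220 [475.95721436 -62.17268753] 53.769508361816406
[[ 410.42533007    7.86131156  115.        ]
 [ 431.42566147 -147.05471437  115.        ]
 [ 531.68755283   21.7685557   115.        ]
 [ 548.73080887 -118.23501228  115.        ]]
```

View pics/c3.png

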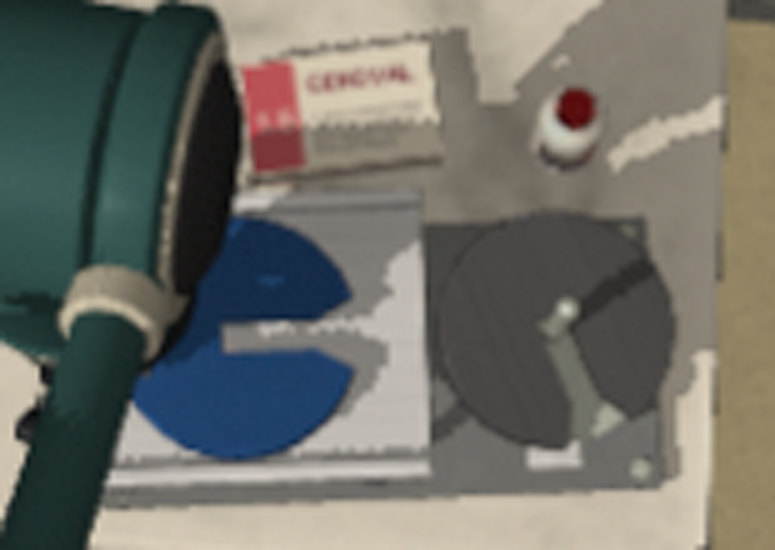

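The slot now lies parallel to the rails in the crop, from (225,338) to its mouth at (352,334). The disc has not lifted: the TCP height is unchanged and the upward pull is under its weight. I'm sliding it toward the stem.

Call:
step_arm --commands '[{"fingers": 1, "dx": -0.0095, "dy": 0.0048, "dz": 0.0005, "roll": 0}, {"fingers": 1, "dx": -0.019, "dy": 0.0096, "dz": 0.0005, "roll": 0}, {"fingers": 1, "dx": -0.0285, "dy": 0.0143, "dz": 0.0005, "roll": 0}, {"fingers": 1, "dx": -0.038, "dy": 0.0191, "dz": 0.0005, "roll": 0}, {"fingers": 1, "dx": -0.0475, "dy": 0.0239, "dz": 0.0005, "roll": 0}, {"fingers": 1, "dx": -0.057, "dy": 0.0287, "dz": 0.0005, "roll": 0}, {"fingers": 1, "dx": -0.0665, "dy": 0.0334, "dz": 0.0005, "roll": 0}, {"fingers": 1, "dx": -0.076, "dy": 0.0382, "dz": 0.0005, "roll": 0}]'

```text
time: 5.1
tool_pos: [0.4836, -0.1052, 0.1317]
tcp_rot: [2.559, 1.822, 0.0]
wrist_force: [-0.9, 1.8, 0.6]
width: 0.215
grip_force: 29.8
```

```bash
python3 -c "
from h import *
move(490.7,-163.8,130,-0.334)
shot('top','t4');shot('side','s4')
im=load('t4')[1][165:275,245:400];i2=load('s4')[1][120:310,200:400]
a=cv2.resize(im,(775,550),interpolation=cv2.INTER_CUBIC)
cv2.imwrite('pics/c4.png',a);cv2.imwrite('pics/c4s.png',cv2.resize(i2,None,fx=3,fy=3))
"
```

```text
t 5.1 tcp [ 483.6 -105.2  131.7] tilt [ 0.  0. -1.] yang -0.334 q [-0.26  0.01  2.09  0.    1.05  0.07] F [-0.9  1.8  0.6] w 0.215 -> d [-53.1  25.9   1.7] roll 0.0
```

View pics/c4.png

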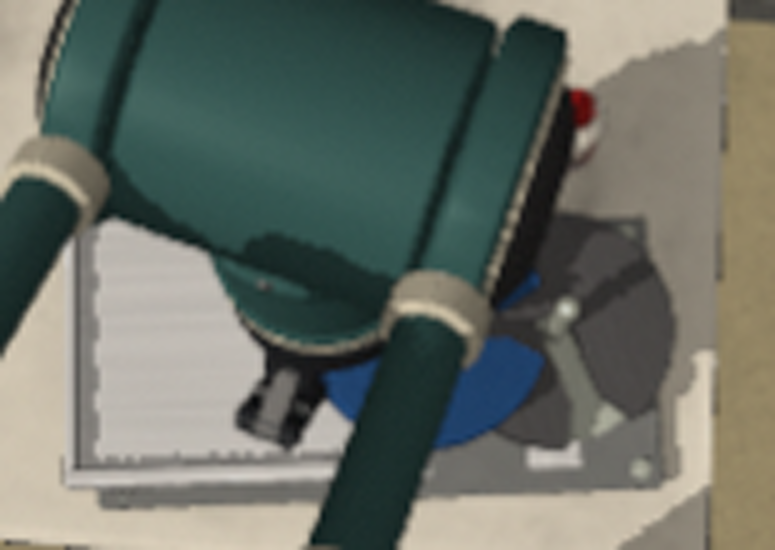

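The crop shows the mouth corners at (540,275) and (543,350), either side of the stem at about (555,318). I'm continuing.

Call:
step_arm --commands '[{"fingers": 1, "dx": -0.0075, "dy": 0.0037, "dz": 0, "roll": 0}, {"fingers": 1, "dx": -0.015, "dy": 0.0073, "dz": 0, "roll": 0}, {"fingers": 1, "dx": -0.0225, "dy": 0.011, "dz": 0, "roll": 0}, {"fingers": 1, "dx": -0.03, "dy": 0.0147, "dz": 0, "roll": 0}, {"fingers": 1, "dx": -0.0375, "dy": 0.0183, "dz": 0, "roll": 0}, {"fingers": 1, "dx": -0.045, "dy": 0.022, "dz": 0, "roll": 0}, {"fingers": 1, "dx": -0.045, "dy": 0.022, "dz": 0, "roll": 0}]'

```text
time: 6.08
tool_pos: [0.4895, -0.1555, 0.1313]
tcp_rot: [2.559, 1.821, -0.001]
wrist_force: [0.2, -0.8, -0.0]
width: 0.221
grip_force: 29.9
```

```bash
python3 -c "
from h import *
move(490.7,-163.8,130,-0.334)"
```

```text
t 6.08 tcp [ 489.5 -155.5  131.3] tilt [-0.    -0.001 -1.   ] yang -0.334 q [-0.36  0.05  2.05 -0.    1.05 -0.02] F [ 0.2 -0.8 -0. ] w 0.221 -> d [-7.4  3.8  1.3] roll -0.0
```

Call:
step_arm --commands '[{"fingers": 1, "dx": -0.0035, "dy": 0.0018, "dz": 0, "roll": 0}, {"fingers": 1, "dx": -0.007, "dy": 0.0035, "dz": 0, "roll": 0}, {"fingers": 1, "dx": -0.009, "dy": 0.0045, "dz": 0, "roll": 0}, {"fingers": 1, "dx": -0.0105, "dy": 0.0053, "dz": 0, "roll": 0}, {"fingers": 1, "dx": -0.0105, "dy": 0.0053, "dz": 0, "roll": 0}]'

```text
time: 6.7
tool_pos: [0.4907, -0.166, 0.1311]
tcp_rot: [-2.559, -1.822, 0.001]
wrist_force: [-0.4, -0.9, -5.2]
width: 0.218
grip_force: 29.4
```

```bash
python3 -c "
from h import *
move(490.7,-163.8,130,-0.334)"
```

```text
t 6.7 tcp [ 490.7 -166.   131.1] tilt [-0.001  0.    -1.   ] yang -0.334 q [-0.37  0.05  2.04 -0.    1.05 -0.04] F [-0.4 -0.9 -5.2] w 0.218 -> d [ 2.1 -0.7  1.1] roll 0.0
```

Call:
step_arm --commands '[{"fingers": 1, "dx": -0.0015, "dy": 0.0007, "dz": 0, "roll": 0}, {"fingers": 1, "dx": -0.003, "dy": 0.0015, "dz": 0, "roll": 0}, {"fingers": 1, "dx": -0.003, "dy": 0.0015, "dz": 0, "roll": 0}]'

```text
time: 7.08
tool_pos: [0.4911, -0.1679, 0.1313]
tcp_rot: [-2.557, -1.82, -0.001]
wrist_force: [0.2, 5.0, -3.4]
width: 0.218
grip_force: 29.6
```

```bash
python3 -c "
from h import *
move(490.7,-163.8,130,-0.334)"
```

```text
t 7.08 tcp [ 491.1 -167.9  131.3] tilt [-0.001  0.003 -1.   ] yang -0.334 q [-0.38  0.06  2.04  0.    1.05 -0.05] F [ 0.2  5.  -3.4] w 0.218 -> d [ 3.7 -1.7  1.3] roll -0.0
```

The stem has met the slot bottom (5 N). I'm easing back 2 mm and lowering onto the dark weight.

Call:
step_arm --commands '[{"fingers": 1, "dx": 0.0015, "dy": -0.0007, "dz": 0, "roll": 0}, {"fingers": 1, "dx": 0.0015, "dy": -0.0007, "dz": 0.001, "roll": 0}, {"fingers": 1, "dx": 0.0015, "dy": -0.0007, "dz": 0.002, "roll": 0}, {"fingers": 1, "dx": 0.0015, "dy": -0.0007, "dz": 0.002, "roll": 0}]'

```text
time: 7.58
tool_pos: [0.4915, -0.1673, 0.1297]
tcp_rot: [-2.559, -1.822, -0.001]
wrist_force: [-0.3, 3.8, -3.8]
width: 0.216
grip_force: 29.7
```

```bash
python3 -c "
from h import *
move(490.7,-163.8,130,-0.334)"
```

```text
t 7.58 tcp [ 491.5 -167.3  129.7] tilt [ 0.  0. -1.] yang -0.334 q [-0.38  0.06  2.04  0.    1.04 -0.04] F [-0.3  3.8 -3.8] w 0.216 -> d [ 3.  -1.9 -0.3] roll 0.0
```

Call:
step_arm --commands '[{"fingers": 0.4, "dx": 0, "dy": 0, "dz": 0, "roll": 0}, {"fingers": 0.4, "dx": 0, "dy": 0, "dz": 0, "roll": 0}, {"fingers": 0.4, "dx": 0, "dy": 0, "dz": 0, "roll": 0}]'

```text
time: 7.95
tool_pos: [0.4919, -0.1681, 0.1302]
tcp_rot: [2.558, 1.821, 0.001]
wrist_force: [0.4, 0.0, -0.1]
width: 0.302
grip_force: 0.0
```

```bash
python3 -c "
from h import *
move(490.7,-163.8,130,-0.334)
cal,im,d=shot('side','s5');shot('top','t5')
h=cv2.cvtColor(im,cv2.COLOR_BGR2HSV);m=(h[...,0]>95)&(h[...,0]<125)&(h[...,1]>120);m[:150]=0;m[300:]=0;m[:,:230]=0;m[:,420:]=0;b=big(m);ys,xs=np.nonzero(b);P=proj_inv(cal,np.c_[xs,ys],depth=d[b])*1000;print(b.sum(),P.min(0),P.max(0),np.percentile(P[:,2],[10,50,90]))
A=np.c_[P[:,:2]-P[:,:2].mean(0),np.ones(len(P))];k=abs(P[:,2]-np.median(P[:,2]))<6;print('plane',np.linalg.lstsq(A[k],P[k,2],rcond=None)[0])
cv2.imwrite('pics/c5s.png',cv2.resize(im[130:310,200:400],None,fx=3,fy=3,interpolation=cv2.INTER_CUBIC))
"
```

```text
t 7.95 tcp [ 491.9 -168.1  130.2] tilt [ 0.001 -0.001 -1.   ] yang -0.334 q [-0.38  0.06  2.04 -0.    1.04 -0.04] F [ 0.4  0.  -0.1] w 0.302 -> d [ 3.7 -2.5  0.1] roll 0.0
1192 [ 245.48528368 -687.39245838   95.41380729] [ 509.94344898 -160.49681702  626.76799024] [112.70356981 119.78681449 120.99239743]
plane [1.41147995e-02 1.02677208e-02 1.19618786e+02]
```

View pics/c5s.png

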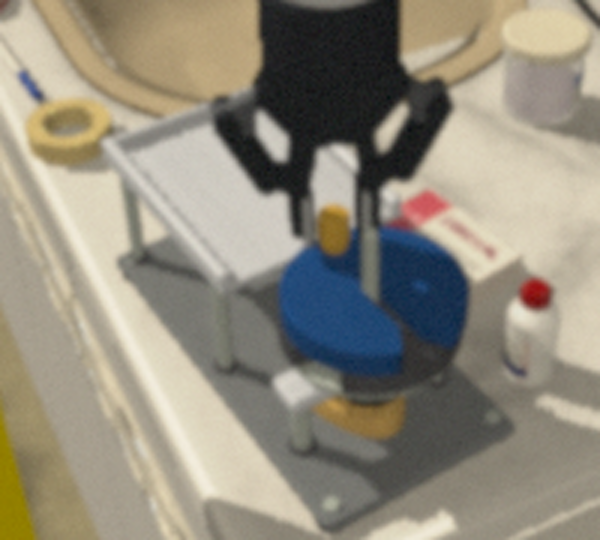

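The side view shows the blue disc lying flat on the dark one, with the knob at (335,230) still between the fingers and the stem inside the slot. Next I'll work out the arc about the stem.

Call:
step_arm --commands '[{"fingers": 1, "dx": 0, "dy": 0, "dz": -0.0005, "roll": 0}, {"fingers": 1, "dx": 0, "dy": 0, "dz": -0.0005, "roll": 0}, {"fingers": 1, "dx": 0, "dy": 0, "dz": -0.0005, "roll": 0}]' --squeeze 20

```text
time: 8.43
tool_pos: [0.4913, -0.1677, 0.13]
tcp_rot: [2.559, 1.822, -0.0]
wrist_force: [-0.1, -0.3, -0.3]
width: 0.223
grip_force: 19.9
```

```bash
cat >> h.py <<'E'
def arc(deg,n,stem=(496,-207),R=41.):
    s=read_state();M=Ro.from_rotvec(s["tcp_rot"]).as_matrix();p=np.array(s["tool_pos"])*1000
    v=p[:2]-stem;th=np.arctan2(v[1],v[0]);print("knob angle",th,"R",np.hypot(*v),"z",p[2],"F",s["wrist_force"],"q6",s["q"][5])
    for i in range(1,n+1):
        a=th+np.radians(deg)*i/n;t=np.array([*(np.array(stem)+R*np.array([np.cos(a),np.sin(a)])),p[2]])
        print((M.T@(t-p)).round(1),round(-deg*i/n,1))
E
python3 -c "
from h import *
arc(56,8)"
```

```text
knob angle 1.6890105012865417 R 39.59206380533227 z 129.97402197992298 F [-0.08145823 -0.32234031 -0.34527627] q6 -0.04313455495662815
[-1.2 -5.  -0. ] -7.0
[-4.2 -9.  -0. ] -14.0
[ -7.6 -12.6  -0. ] -21.0
[-11.5 -15.8   0. ] -28.0
[-15.7 -18.5   0. ] -35.0
[-20.2 -20.7   0. ] -42.0
[-24.9 -22.3   0. ] -49.0
[-29.8 -23.3   0. ] -56.0
```

Call:
step_arm --commands '[{"fingers": 1, "dx": -0.0012, "dy": -0.005, "dz": 0, "roll": -7}, {"fingers": 1, "dx": -0.0042, "dy": -0.009, "dz": 0, "roll": -14}, {"fingers": 1, "dx": -0.0076, "dy": -0.0126, "dz": 0, "roll": -21}, {"fingers": 1, "dx": -0.0115, "dy": -0.0158, "dz": 0, "roll": -28}, {"fingers": 1, "dx": -0.0157, "dy": -0.0185, "dz": 0, "roll": -35}, {"fingers": 1, "dx": -0.0202, "dy": -0.0207, "dz": 0, "roll": -42}, {"fingers": 1, "dx": -0.0249, "dy": -0.0223, "dz": 0, "roll": -49}, {"fingers": 1, "dx": -0.0298, "dy": -0.0233, "dz": 0, "roll": -56}]'

```text
time: 9.43
tool_pos: [0.4594, -0.1881, 0.13]
tcp_rot: [-1.399, -2.813, -0.0]
wrist_force: [-0.5, 0.5, -0.9]
width: 0.225
grip_force: 20.0
```

```bash
python3 -c "
from h import *
arc(48,7)
shot('top','t6');shot('side','s6')"
```

```text
knob angle 2.664904517004522 R 41.23305538653036 z 129.98898501867322 F [-0.45880573  0.50857229 -0.87397903] q6 -1.086778385870473
[-2.6 -4.2 -0. ] -6.9
[-5.5 -8.2 -0. ] -13.7
[ -8.8 -11.8  -0. ] -20.6
[-12.5 -14.9  -0. ] -27.4
[-16.6 -17.7  -0. ] -34.3
[-21.  -19.9  -0. ] -41.1
[-25.6 -21.5  -0. ] -48.0
```

Call:
step_arm --commands '[{"fingers": 1, "dx": -0.0026, "dy": -0.0042, "dz": 0, "roll": -7}, {"fingers": 1, "dx": -0.0055, "dy": -0.0082, "dz": 0, "roll": -14}, {"fingers": 1, "dx": -0.0088, "dy": -0.0118, "dz": 0, "roll": -20.5}, {"fingers": 1, "dx": -0.0125, "dy": -0.0149, "dz": 0, "roll": -27.5}, {"fingers": 1, "dx": -0.0166, "dy": -0.0177, "dz": 0, "roll": -34}, {"fingers": 1, "dx": -0.021, "dy": -0.0199, "dz": 0, "roll": -41}, {"fingers": 1, "dx": -0.0256, "dy": -0.0215, "dz": 0, "roll": -48}, {"fingers": 1, "dx": -0.0256, "dy": -0.0215, "dz": 0, "roll": -48}]'

```text
time: 10.52
tool_pos: [0.4578, -0.2215, 0.13]
tcp_rot: [0.145, 3.138, -0.0]
wrist_force: [0.2, -0.6, -0.9]
width: 0.224
grip_force: 20.0
```

```bash
python3 -c "
from h import *
arc(7,1)
shot('top','t7');shot('side','s7')
a=[cv2.resize(load('t7')[1][170:270,300:400],(400,400),interpolation=cv2.INTER_CUBIC),cv2.resize(load('s7')[1][170:310,240:380],(400,400),interpolation=cv2.INTER_CUBIC)]
cv2.imwrite('pics/c7.png',np.hstack(a))"
```

```text
knob angle -2.777613082698676 R 40.841745884790384 z 129.99390539978913 F [ 0.16262855 -0.60391784 -0.93146965] q6 -1.9779292140116491
[-2.3 -4.4  0. ] -7.0
```

View pics/c7.png

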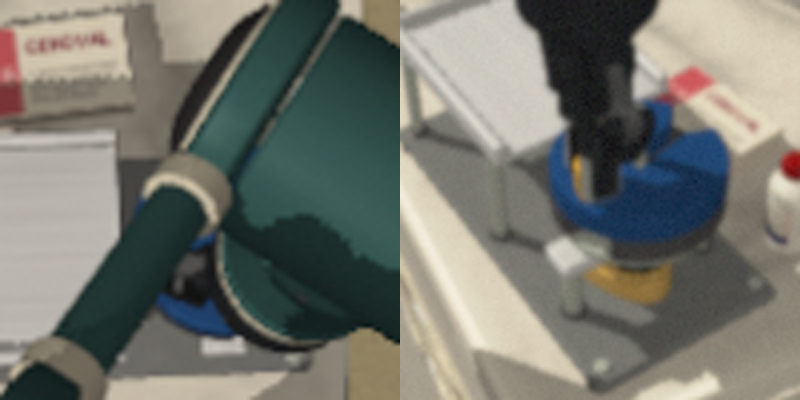

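Knob and disc have followed the arc, and the disc is still flat with the dark weight under it. Before the last few degrees I'll measure the dark weight's slot heading more finely from the earlier, unobstructed top pictures.

```bash
cat >> h.py <<'E'
def projw(cal,P):
    T=np.array(cal["world_to_cam"]);q=np.c_[P,np.ones(len(P))]@T.T;s=np.c_[q[:,0]/-q[:,2],-q[:,1]/-q[:,2]]
    s=s*(1+cal["k1"]*(s**2).sum(1,keepdims=True));K=np.array(cal["intrinsics"]);return s@K[:2,:2].T+K[:2,2]
def rectify(cal,im,c,z,half=70,s=4):
    """top-down metric patch: col = +x, row = +y, s px per mm"""
    g=np.arange(-half,half,1/s);X,Y=np.meshgrid(g,g);P=np.c_[X.ravel()+c[0],Y.ravel()+c[1],np.full(X.size,z)]/1000
    uv=projw(cal,P).astype(np.float32).reshape(X.shape+(2,));return cv2.remap(im,uv[...,0],uv[...,1],cv2.INTER_CUBIC)
E
python3 - <<'E'
from h import *
out=[]
for t in("top0","t2","t3"):
    cal,im,d=load(t);a=rectify(cal,im,(496,-206),103)
    out.append(cv2.resize(a,(266,266)))
    V=cv2.GaussianBlur(cv2.cvtColor(a,cv2.COLOR_BGR2GRAY),(5,5),0).astype(float)
    for r in (22,27,32,36):
        th=np.radians(np.arange(-200,-105,.5));v=cv2.remap(V.astype(np.float32),(280+4*r*np.cos(th)).astype(np.float32)[None],(280+4*r*np.sin(th)).astype(np.float32)[None],1)[0]
        lo,hi=np.percentile(v,10),v.max();k=v>(lo+hi)/2;print(t,r,th[k].min().round(3),th[k].max().round(3),"mid pt",(r*np.array([np.cos(th[k].mean()),np.sin(th[k].mean())])).round(1))
cv2.imwrite("pics/r.png",np.hstack(out))
E
```

```text
top0 22 -3.037 -2.478 mid pt [-20.4  -8.2]
top0 27 -2.967 -2.522 mid pt [-24.9 -10.4]
top0 32 -2.932 -2.539 mid pt [-29.4 -12.6]
top0 36 -2.889 -2.539 mid pt [-32.8 -14.9]
t2 22 -3.028 -2.513 mid pt [-20.5  -8. ]
t2 27 -2.958 -2.539 mid pt [-24.9 -10.3]
t2 32 -2.923 -2.557 mid pt [-29.5 -12.5]
t2 36 -2.889 -2.548 mid pt [-32.8 -14.8]
t3 22 -3.037 -2.513 mid pt [-20.5  -7.9]
t3 27 -2.958 -2.539 mid pt [-24.9 -10.3]
t3 32 -2.932 -2.557 mid pt [-29.5 -12.4]
t3 36 -2.88 -2.548 mid pt [-32.8 -14.9]
```

View pics/r.png

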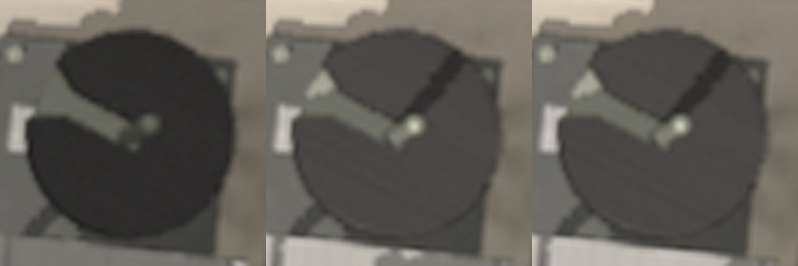

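The rectified patches show the dark weight's slot pointing to the upper left, heading about -2.655 rad and unchanged across the three pictures. The knob is at -2.778, so it needs 7° more.

Call:
step_arm --commands '[{"fingers": 1, "dx": -0.0012, "dy": -0.0023, "dz": 0, "roll": -3.5}, {"fingers": 1, "dx": -0.0024, "dy": -0.0045, "dz": 0, "roll": -7}, {"fingers": 1, "dx": -0.0024, "dy": -0.0045, "dz": 0, "roll": -7}, {"fingers": 1, "dx": -0.0024, "dy": -0.0045, "dz": 0, "roll": -7}]'

```text
time: 11.12
tool_pos: [0.4597, -0.226, 0.13]
tcp_rot: [-0.049, 3.141, -0.0]
wrist_force: [0.9, -0.0, -1.4]
width: 0.222
grip_force: 19.9
```

Call:
step_arm --commands '[{"fingers": 0.2, "dx": 0, "dy": 0, "dz": 0, "roll": 0}, {"fingers": 0.2, "dx": 0, "dy": 0, "dz": 0, "roll": 0}, {"fingers": 0.2, "dx": 0, "dy": 0, "dz": 0, "roll": 0}, {"fingers": 0.2, "dx": 0, "dy": 0, "dz": -0.03, "roll": 0}, {"fingers": 0.2, "dx": 0, "dy": 0, "dz": -0.06, "roll": 0}, {"fingers": 0.2, "dx": 0, "dy": 0, "dz": -0.1, "roll": 0}, {"fingers": 0.2, "dx": 0, "dy": 0, "dz": -0.1, "roll": 0}]'

```text
time: 12.0
tool_pos: [0.4621, -0.2275, 0.2343]
tcp_rot: [-0.051, 3.134, -0.006]
wrist_force: [0.4, -0.3, -1.2]
width: 0.399
grip_force: 0.0
```

```bash
python3 -c "
from h import *
move(440,20,240)"
```

```text
t 12.0 tcp [ 462.1 -227.5  234.3] tilt [ 0.007 -0.004 -1.   ] yang 1.604 q [-0.51 -0.05  1.94 -0.    1.24 -2.11] F [ 0.4 -0.3 -1.2] w 0.399 -> d [ 13.9 248.   -6.8] roll None
```

Clear of the knob, so I'm moving sideways to let the top camera see.

Call:
step_arm --commands '[{"fingers": 0.2, "dx": 0.02, "dy": 0.06, "dz": 0, "roll": 0}, {"fingers": 0.2, "dx": 0.02, "dy": 0.12, "dz": 0, "roll": 0}, {"fingers": 0.2, "dx": 0.02, "dy": 0.18, "dz": 0, "roll": 0}, {"fingers": 0.2, "dx": 0.02, "dy": 0.24, "dz": 0, "roll": 0}, {"fingers": 0.2, "dx": 0.02, "dy": 0.3, "dz": 0, "roll": 0}, {"fingers": 0.2, "dx": 0.02, "dy": 0.3, "dz": 0, "roll": 0}]'

```text
time: 12.75
tool_pos: [0.4285, 0.0767, 0.2289]
tcp_rot: [0.063, -3.139, -0.001]
wrist_force: [-0.4, -1.2, -0.5]
width: 0.398
grip_force: 0.0
```

```bash
cat > m3.py <<'E'
from h import *
import sys;tag=sys.argv[1]
cal,im,d=shot('top','t'+tag);c2,i2,d2=shot('side','s'+tag)
h=cv2.cvtColor(im,cv2.COLOR_BGR2HSV);H,S=h[...,0],h[...,1];m=(H>95)&(H<125)&(S>120);m[:170]=0;m[275:]=0;m[:,:250]=0;m[:,395:]=0
b=big(m);c,r,w=disc(cal,b,.121);print("blue",b.sum(),c,r)
ys,xs=np.nonzero(b);P=proj_inv(cal,np.c_[xs,ys],depth=d[b])*1000;print("z",np.percentile(P[:,2],[5,50,95]))
k=(H>12)&(H<30)&(S>110)&(cv2.dilate(b.astype(np.uint8),np.ones((9,9)))>0);k=big(k);ys,xs=np.nonzero(k);K=proj_inv(cal,[[xs.mean(),ys.mean()]],.147)[0]*1000;print("knob",K,len(xs),"dir from centre",np.arctan2(*(K[:2]-c)[::-1]),"from stem",np.arctan2(*(K[:2]-[496,-206.3])[::-1]),np.hypot(*(K[:2]-c)))
a=rectify(cal,im,(496,-206),121);hh=cv2.cvtColor(a,cv2.COLOR_BGR2HSV);bm=((hh[...,0]>95)&(hh[...,0]<125)&(hh[...,1]>110)).astype(np.float32)
for r in(20,26,32,36):
    th=np.radians(np.arange(-45,100,.5));v=cv2.remap(bm,(280+4*r*np.cos(th)).astype(np.float32)[None],(280+4*r*np.sin(th)).astype(np.float32)[None],1)[0]<.5
    print(r,th[v].min(),th[v].max(),(r*np.array([np.cos(th[v].mean()),np.sin(th[v].mean())])).round(1))
A=[cv2.resize(im[170:270,300:400],(400,400),interpolation=cv2.INTER_CUBIC),cv2.resize(i2[170:310,240:380],(400,400),interpolation=cv2.INTER_CUBIC)]
cv2.imwrite(f'pics/c{tag}.png',np.hstack(A))
E
python3 m3.py 8
```

```text
blue 1537 [ 494.53811646 -205.73025513] 55.06217956542969
z [117.88854745 120.89146339 123.3033325 ]
knob [ 457.51803461 -225.41889671  147.        ] 67 dir from centre -2.652801178313016 from stem -2.6804863045923337 41.93004969313824
20 0.23561944901923448 0.8115781021773633 [17.3 10. ]
26 0.2879793265790644 0.7417649320975901 [22.6 12.8]
32 0.33161255787892263 0.6981317007977318 [27.9 15.8]
36 0.30543261909900765 0.6981317007977318 [31.6 17.3]
```

View pics/c8.png

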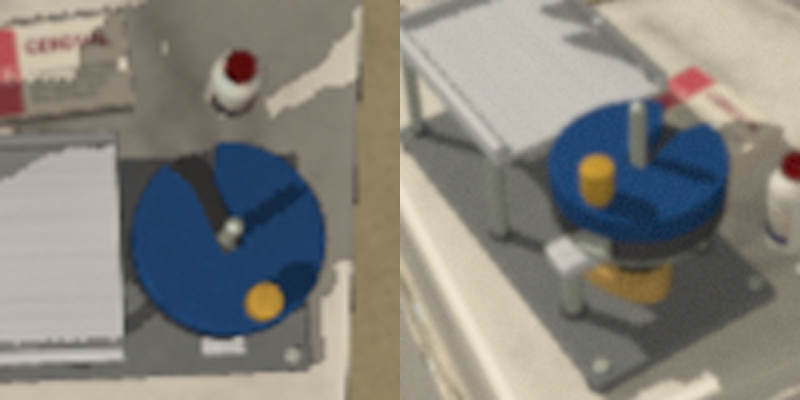

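The blue slot heads 0.50 rad and the knob -2.653 rad, against the dark slot's -2.655 rad. The dark slot's gap in the side view is still at (309,255), where it was before the turn, so that weight hasn't moved. The disc lies flat with its top at 121 mm, centred within 2 mm of the stem, and the arm is clear.

```bash
python3 -c "
from workcell import *
print(finish_job())"
```

```text
the job is handed in; nothing more can be done
None
```

The blue weight is home on the stem, flat on the dark weight, with its slot measured opposite the dark weight's to about 0.02 rad; I kept clear of the bottle and carton, and the job is handed in (no verdict was returned).

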